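# Hang up the basket from the roll-top bread bin

## Task

Roll back the cover of the bread bin, take out the small basket and hang it level by its handle on the empty hook (the other hook has a wooden wreath on it). Then roll the cover fully shut. Leave the tin where it is in the bin, and do not disturb the wreath, the mug or the jar.

Things in the scene. Friction and masses are not known exactly. Their poses are not given: they have to be found in the camera images.
- bin: Wooden roll-top bread bin, fixed, 290 mm deep (x), 324 wide (y), 185 high. Origin: centre of its underside; its front is its own -x. Inner floor 10 mm up; 300 mm between the half-disc cheeks (177 mm high); front wall 56 mm high. The back half (+x) has a fixed clear roof, the front half is open above once the cover is back. Track: arc about a level axis along y, 40 mm above the origin.
- cover (a joint): Curved slatted wooden cover of the bin, outer radius 145 mm about the track axis, as wide as the bin. Value in rad: 0 = fully shut (front edge down at the front wall), growing as it rolls up and back, stop at 1.5 = fully open (front edge at the top of the bin). It stays where it is left by friction; moving it takes about 1 to 4 N along the track at its handle.
- cover_handle (a point): Middle of the cover's handle: level steel bar, 10 mm thick, 120 mm long along the bin's y, centre 170 mm from the track axis, 20 mm gap to the cover. Shut: 45 degrees above level on the front side (120 mm in front of the bin's origin, 160 mm high); it goes over the top, to 41 degrees past it when fully open. Pinch it, or push its front side to open, its back side to close.
- basket: Small open wooden basket with arched steel handle, in the front half of the bin, left or right; 0.15 to 0.31 kg. Origin: centre of its underside. Tub 80 mm (x) by 120 mm (y) by 45 mm high. The arch stands in its y-z plane: round bar 10 mm thick, uprights at y = +-58 mm, level top from y = -46 to 46 mm, centre line 125 mm above the underside; window below it 75 mm high.
- basket_handle (a point): Middle of the level top of the basket's handle, on the bar's centre line, 125 mm above the basket's underside. The axes are the basket's.
- stand_a: Stand with the EMPTY hook, fixed: wooden foot 100 x 90 x 14 mm, steel post 14 mm thick, 219 mm high. Origin: on the post's axis, at table height. A round hook, 8 mm thick, points from the post to the stand's own -x: its flat seat lies 40 to 70 mm in front of the post, then it turns up to a tip 95 mm in front, top 216 mm above the table.
- stand_a_seat (a point): Middle of the seat of the empty hook, on the hook's upper surface, 55 mm in front of the post, 192 mm above the table. A handle bar hanging there has its centre line 5 mm higher. The axes are the stand's.
- stand_b: Second hook stand, the same as the first, fixed; the wreath hangs on its hook. Either stand may be the one nearer the bin. Same origin and axes.
- wreath: Wooden ring wreath, 114 mm outer diameter, 14 mm thick, hanging in the y-z plane on the second stand's hook. Origin: centre of the ring. Leave it.
- tin: Closed steel tin, 72 mm diameter, 85 mm high, standing in the bin beside the basket. Origin: centre of its underside. Leave it in place.
- mug: White mug, 78 mm diameter, 85 mm high, on the table behind the stands; its handle sticks out to its own +y. Origin: centre of its underside. Leave it.
- jar: Amber glass jar with a white lid, 68 mm diameter, 90 mm high, on the table in front of the stands. Origin: centre of its underside. Leave it.
Mind the look-alikes: they are no part of the job. Leave any green or turquoise look-alike of the stand_a alone.

How it is judged:
By the outcome, as a careful person would: the job done as asked, in the order asked, and still so for the second after the job is handed in, with the robot touching nothing.
It also fails if it takes over 72 s, if anything falls off the work surface, if the arm or the gripper's body presses on something with over 40 N, if the wrist force passes 120 N, or if a joint passes its speed limit or range.

## Robot

A 6-joint arm with a two-finger parallel gripper is mounted at the origin on the work surface. World frame = base frame: x ahead of the robot, y to its left, z up, the work surface at z = 0. Lengths are in mm, angles in rad, forces in N, time in s.
With the tool pointing down it reaches from about 350 to 725 mm from the base axis. Payload 4.3 kg.
Tool frame: the origin (TCP) lies between the finger pads; the fingertips stand 19 mm ahead of it and the grasp point (between the pads) is the TCP; z points along the fingers, y is the direction in which the jaws open and shut (so a half turn about z gives the same grasp; the last joint's range is limited). The gripper opens to 85 mm and grips with 20 to 120 N. Pads are 22 mm wide; open, the fingers measure 114 mm over their backs; the gripper's body (76 mm by 85 mm) begins 54 mm behind the grasp point. The pads swing forward as they close: fully open they stand 13 mm farther back than shut.
Start: joints at [1.068, 0.377, 0.081, 1.274, 0, 1.46], TCP at [220.106, 531.242, 250.329] pointing down, gripper open.
Joint ranges: [-2.72, 2.72], [-0.84, 1.66], [-1.02, 1.22], [-1.77, 2.12], [-1.37, 1.28], [-3.14, 3.14]. Speed limits (rad/s): [2.57, 2.57, 3.14, 3.14, 3.14, 3.14].

## Interface

Orientations are given as [roll, pitch, yaw] about the fixed x, y, z axes, in that order (R = Rz(yaw) Ry(pitch) Rx(roll)).
In Python, from bench import bot gives the robot as it stands.
- The arm moves only by the tool drive_tool, never from a script. Its argument "series" is a list of rows, each an object with "xyz": the shift along the tool's x, y, z in m, a list of three; "turn": the turn about the tool's z in rad. A call has 1 to 5 rows; each row is the pose to reach, as a shift and turn from the pose commanded when the call began, along the tool's axes at that moment; what a row does not reach only later rows make up. A row lasts 1/8 s, in which the tool goes at most 62.5 mm and 10.7 degrees, less where a joint would pass 70% of its speed; a pose out of reach is approached as far as the arm can. A call with a gripper value outside its range is refused whole. "hand" is the closure in counts, from 0 (fully open) to 255 (shut), set as the call begins (left out, the last holds). The fingers move at their own pace and stop on an object; "grip_force" is the grip in N (left out, the last holds). Time passes only in rows, so rows that repeat a pose let the fingers close. It gives the time, the measured TCP pose, the force and the opening at its end, in the units of the state.
- bot.sense(): the state, without advancing time (a new reading comes with each control period).
- bot.grab_frame(name): name is "side" or "top"; returns (picture, depth): 420x560x3 uint8, blue, green, red; 420x560 float32, mm along the optical axis (not along the pixel's ray), 0 where there is no reading.
- bot.get_calibration(name): a dict with "camera_matrix" (3x3 intrinsics, pixels), "rvec" (rotation vector, rad) and "tvec" (3), from world to camera coordinates, as OpenCV has them. Camera axes: x right, y down, z forward; pixel columns grow to the right and rows downward; lengths in mm; the calibration is good to about 2 mm. A picture is of the moment at which its call begins. get_calibration takes no time and is no camera call.
- bot.finish_job(): hands the job in, once; it reports no verdict.
The state is a dict: "time": time; "joint_positions": joint angles; "joint_velocities": joint speeds; "joint_torque": joint torques, N m; "position": TCP position; "ee_rot": TCP orientation; "ft_force": force on the tool from outside, world axes, zero at the start; "torque": the same for the moment, N m; "opening": finger opening in mm.
Only numpy, scipy, OpenCV 4.12 (cv2) and the standard library are available. Lean on these libraries where they do the work, as an engineer would, in place of code of your own. Each camera call takes 0.05 s, during which the arm holds its last target. There are 200 camera calls.

## Working session

There is one attempt and no reset: what is moved stays moved. The work goes in short steps, Python scripts to look and compute and a tool call to move; the robot and the scene stay as the last step left them, time stands still between calls to the robot, and variables do not carry over. Pictures are saved under pics/ and viewed, on a budget of 10 in all, crops included, one or two more only if the job needs it, and the job is handed in when it is done.

Besides the shell and the picture viewer there is one more tool, called after "Emit:" by a JSON object that holds its "name" and its "arguments", one argument or row to a line. drive_tool: Moves the arm, as the interface text tells. Its arguments: {"type":"object","properties":{"series":{"type":"array","items":{"type":"object","properties":{"xyz":{"type":"array","items":{"type":"number"}},"turn":{"type":"number"}}}},"hand":{"type":"number"},"grip_force":{"type":"number"}},"required":["series"]}

```bash
mkdir -p pics; ls; cat > h.py <<'E'
import numpy as np, cv2
from bench import bot
def cal(n):
    c=bot.get_calibration(n); K=np.array(c["camera_matrix"],float); R=cv2.Rodrigues(np.array(c["rvec"],float))[0]; t=np.array(c["tvec"],float).ravel(); return K,R,t
def grab(n,tag):
    im,d=bot.grab_frame(n); cv2.imwrite(f"pics/{tag}.png",im); np.savez(f"pics/{tag}.npz",im=im,d=d); return im,d
def cloud(n,d):
    K,R,t=cal(n); v,u=np.mgrid[:d.shape[0],:d.shape[1]]
    p=np.stack([(u-K[0,2])/K[0,0]*d,(v-K[1,2])/K[1,1]*d,d],-1)
    P=(p-t)@R; P[d<=0]=np.nan; return P
def proj(n,X):
    K,R,t=cal(n); q=(np.atleast_2d(X)@R.T+t)@K.T; return q[:,:2]/q[:,2:]
E
python3 - <<'E'
from h import *
print(bot.sense())
a,_=grab("side","s0"); b,_=grab("top","t0")
for n in("side","top"):
    K,R,t=cal(n); print(n,K[0,0],-R.T@t,R[2])
E
```

```text
pics
{'time': 0.0, 'joint_positions': array([1.06769566e+00, 3.78072282e-01, 7.96211089e-02, 1.27442000e+00,
       1.13475408e-05, 1.46049835e+00]), 'joint_velocities': array([-0.00218066, -0.00090621,  0.00038259, -0.00352997,  0.00142362,
        0.0018717 ]), 'joint_torque': array([-2.04216951e-03, -4.63605165e+01,  2.69875538e+01,  2.08632887e-02,
       -3.52761399e-04, -1.04577211e-05]), 'position': array([219.7833234 , 530.65787713, 249.3537389 ]), 'ee_rot': array([-3.13953167e+00, -2.39665719e-04,  2.74878971e+00]), 'ft_force': array([ 0.07688051,  0.2653633 , -0.47160758]), 'torque': array([ 0.02137881,  0.02423941, -0.02190649]), 'opening': 85.69031880295006}
side 544.911417627588 [-528.88008194 -332.91735989  997.58624869] [ 0.7739942   0.16126621 -0.61231217]
top 468.5837535068403 [ 493.16783318 -102.92115342 1222.95065914] [ 0.06105742  0.01752388 -0.99798041]
```

View pics/s0.png

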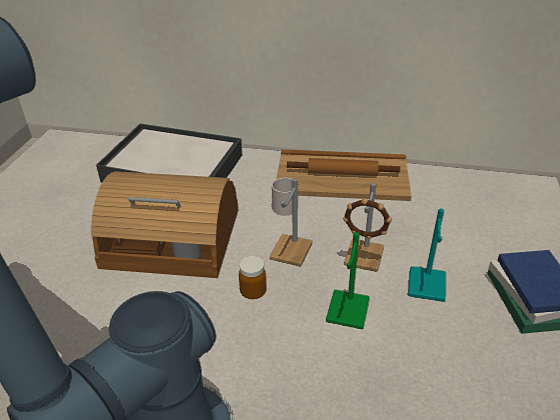

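View pics/t0.png

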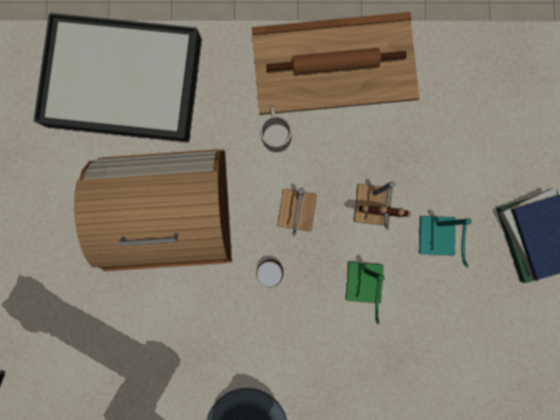

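Side view: the bin is at about (165,225) with its handle at (155,202), and its cover is partly up. There are four hook stands:
- Wooden foot, empty hook: side (292,215), top (297,210). This one fits stand_a.
- Wooden foot with the wreath: side (368,225). This is stand_b.
- Green: side (350,285), look-alike, leave alone.
- Turquoise: side (432,255), look-alike, leave alone.

Next I'll measure and make one crop to confirm.

```bash
cat > m.py <<'E'
from h import *
from scipy.optimize import least_squares
T=np.load("pics/t0.npz");S=np.load("pics/s0.npz")
Pt=cloud("top",T["d"]);Ps=cloud("side",S["d"])
print("table z",np.nanmedian(Pt[300:340,200:240,2]),np.nanmedian(Ps[330:360,230:300,2]))
# cover
for n,P,(r0,r1,c0,c1) in(("top",Pt,(145,275,70,240)),("side",Ps,(170,280,85,245))):
    Q=P[r0:r1,c0:c1].reshape(-1,3);Q=Q[np.isfinite(Q).all(1)&(Q[:,2]>80)]
    def f(p):
        x0,y0,a=p; s=(Q[:,0]-x0)*np.cos(a)+(Q[:,1]-y0)*np.sin(a)
        return np.hypot(s,Q[:,2]-40)-145
    r=least_squares(f,[np.median(Q[:,0]),np.median(Q[:,1]),0.0],loss="soft_l1",f_scale=2)
    x0,y0,a=r.x;w=-(Q[:,0]-x0)*np.sin(a)+(Q[:,1]-y0)*np.cos(a);g=np.abs(f(r.x))<4
    lo,hi=np.percentile(w[g],[.5,99.5]);m=(lo+hi)/2
    c=np.array([x0-np.sin(a)*m,y0+np.cos(a)*m])
    s=(Q[:,0]-x0)*np.cos(a)+(Q[:,1]-y0)*np.sin(a);ang=np.arctan2(Q[:,2]-40,-s)
    rr=np.hypot(s,Q[:,2]-40);h=(rr>163)&(rr<182)
    print(n,"bin",c,"yaw",a,"width",hi-lo,"ang range",np.percentile(ang[g],[0.5,99.5]),"med",np.median(f(r.x)[g]),"rms",np.std(f(r.x)[g]))
    print(" handle n",h.sum(),"xyz",np.median(Q[h],0),"ang",np.median(ang[h]),"rad",np.median(rr[h]),"w",np.percentile(w[h]-m,[2,98]))
# feet
for nm,(r0,r1,c0,c1) in dict(a=(180,240,270,325),b=(175,235,345,415)).items():
    Q=Pt[r0:r1,c0:c1].reshape(-1,3);Q=Q[np.isfinite(Q).all(1)]
    F=Q[(Q[:,2]>8)&(Q[:,2]<20)];rc=cv2.minAreaRect(F[:,:2].astype(np.float32))
    print(nm,"foot",rc,np.median(F[:,2]));H=Q[Q[:,2]>170];
    print("  high",len(H));
    i=np.argsort(H[:,2])[::-1];print(np.round(H[i][::max(1,len(H)//12)]))
for nm,P,(r0,r1,c0,c1) in(("mug",Pt,(115,155,258,295)),("jar",Pt,(255,290,252,288))):
    Q=P[r0:r1,c0:c1].reshape(-1,3);Q=Q[Q[:,2]>70];print(nm,Q[:,:2].min(0),Q[:,:2].max(0),np.median(Q[:,2]))
im=np.hstack([cv2.resize(S["im"][165:275,255:405],(450,330)),cv2.resize(T["im"][170:250,265:345],(330,330))]);cv2.imwrite("pics/c1.png",im)
E
python3 m.py
```

```text
table z -1.3629105619960835 0.6083732372466973
top bin [556.59851212 215.59949298] yaw 0.07759928975965733 width 321.11366179034076 ang range [0.45695353 2.19080473] med -1.2512975445586392 rms 1.6447893756201948
 handle n 268 xyz [479.09687603 209.55579874 193.05774382] ang 1.1041832088794563 rad 171.71693580344902 w [-62.5173299   60.53273719]
side bin [557.672363   214.32585978] yaw 0.07491420330575742 width 322.13602342932234 ang range [0.44973746 2.05952704] med 0.2519602060430657 rms 1.871001387999195
 handle n 222 xyz [475.08720842 200.44374883 192.94126651] ang 1.072855794605316 rad 174.14644647298093 w [-239.42415502   60.76178485]
a foot ((562.8313598632812, -124.5927734375), (89.70911407470703, 99.2828598022461), 81.41610717773438) 12.666967944088839
  high 190
[[ 590. -131.  221.]
 [ 592. -134.  217.]
 [ 590. -129.  214.]
 [ 504. -117.  209.]
 [ 576. -126.  198.]
 [ 565. -124.  195.]
 [ 574. -126.  194.]
 [ 513. -120.  193.]
 [ 577. -128.  192.]
 [ 566. -128.  191.]
 [ 539. -117.  190.]
 [ 533. -117.  189.]
 [ 555. -119.  188.]]
b foot ((592.697509765625, -322.55157470703125), (89.87055206298828, 128.2067413330078), 84.213623046875) 12.679397462907644
  high 491
[[ 602. -322.  220.]
 [ 557. -309.  211.]
 [ 555. -301.  205.]
 [ 549. -343.  203.]
 [ 556. -332.  201.]
 [ 547. -348.  199.]
 [ 545. -346.  197.]
 [ 569. -319.  195.]
 [ 558. -290.  193.]
 [ 583. -324.  191.]
 [ 563. -280.  188.]
 [ 554. -272.  184.]
 [ 609. -319.  173.]]
mug [ 714.29411009 -107.35468686] [795.62489125 -30.67266777] 82.3451398156688
jar [374.27648498 -86.21826103] [432.14501522 -28.28260831] 88.66244647247903
```

View pics/c1.png

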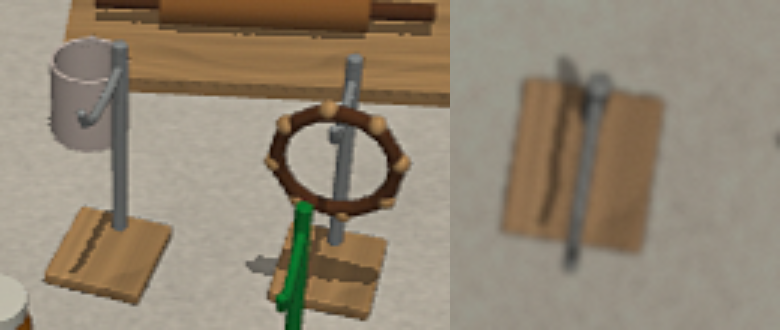

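The crop confirms it: the left wooden-foot stand has an empty hook, and the right one carries the wreath. Stand A's post is at about (592,-130) with yaw about -0.15. The bin is at about (557,215) with yaw 0.076, and the handle bar at (479,209.5,191), so the cover is at about 0.31 rad. The radius, width and heights match the sizes given. Now I'll move above the handle bar with the jaws along the bin's x.

Emit:
{"name": "drive_tool", "arguments": {
  "series": [
    {"xyz": [-0.05,-0.027,0],"turn": 0.18},
    {"xyz": [-0.1,-0.055,0],"turn": 0.36},
    {"xyz": [-0.15,-0.082,0],"turn": 0.54},
    {"xyz": [-0.2,-0.109,0],"turn": 0.72},
    {"xyz": [-0.25,-0.1365,0],"turn": 0.9}
  ],
  "hand": 135,
  "grip_force": 25
}}

```text
time: 0.72
position: [399.5, 307.8, 250.0]
ee_rot: [-3.141, 0.0, 1.843]
ft_force: [0.8, 0.0, 0.4]
opening: 40.4
```

```bash
cat > go.py <<'E'
# usage: go.py x y z yaw  -> tool-axis shift from the present pose
import sys; from h import *; from scipy.spatial.transform import Rotation as Ro
s=bot.sense(); p=s["position"]; e=s["ee_rot"]; R=Ro.from_euler("xyz",[np.pi,0,e[2]]).as_matrix()
x=list(map(float,sys.argv[1:])); d=R.T@(np.array(x[:3])-p)
print("t",round(s["time"],2),"p",p.round(1),"e",e.round(3),"F",s["ft_force"].round(1),"open",round(s["opening"],1)); print("shift m",(d/1000).round(4),"turn",round((e[2]-x[3]+np.pi)%(2*np.pi)-np.pi,3))
E
python3 go.py 479 209.5 250 1.647
```

```text
t 0.72 p [399.5 307.8 250. ] e [-3.141  0.     1.843] F [0.8 0.  0.4] open 40.4
shift m [-0.1161  0.0501 -0.    ] turn 0.196
```

Emit:
{"name": "drive_tool", "arguments": {
  "series": [
    {"xyz": [-0.058,0.025,0],"turn": 0.1},
    {"xyz": [-0.116,0.05,0],"turn": 0.196},
    {"xyz": [-0.116,0.05,0],"turn": 0.196},
    {"xyz": [-0.116,0.05,0.025],"turn": 0.196},
    {"xyz": [-0.116,0.05,0.05],"turn": 0.196}
  ]
}}

```text
time: 1.35
position: [478.2, 212.3, 199.6]
ee_rot: [-3.141, -0.001, 1.654]
ft_force: [0.1, 0.1, -0.3]
opening: 40.2
```

Emit:
{"name": "drive_tool", "arguments": {
  "series": [
    {"xyz": [0,0,0],"turn": 0},
    {"xyz": [0,0,0],"turn": 0},
    {"xyz": [0,0,0],"turn": 0},
    {"xyz": [0,0,0],"turn": 0}
  ],
  "hand": 255
}}

```text
time: 1.85
position: [478.5, 212.2, 200.8]
ee_rot: [-3.142, -0.001, 1.653]
ft_force: [-1.1, 2.3, -2.2]
opening: 8.9
```

Emit:
{"name": "drive_tool", "arguments": {
  "series": [
    {"xyz": [0,0.0218,-0.0095],"turn": 0},
    {"xyz": [0,0.0447,-0.0159],"turn": 0},
    {"xyz": [0,0.0683,-0.019],"turn": 0},
    {"xyz": [0,0.0921,-0.0187],"turn": 0},
    {"xyz": [0,0.1156,-0.0152],"turn": 0}
  ]
}}

```text
time: 2.48
position: [594.7, 221.2, 216.9]
ee_rot: [3.14, -0.0, 1.653]
ft_force: [-2.7, 0.5, 2.9]
opening: 8.5
```

Emit:
{"name": "drive_tool", "arguments": {
  "series": [
    {"xyz": [0,0.0228,0.0068],"turn": 0},
    {"xyz": [0,0.0444,0.0167],"turn": 0},
    {"xyz": [0,0.0645,0.0295],"turn": 0},
    {"xyz": [0,0.0744,0.0375],"turn": 0},
    {"xyz": [0,0.0744,0.0375],"turn": 0}
  ]
}}

```text
time: 3.1
position: [669.4, 227.1, 178.4]
ee_rot: [3.139, 0.0, 1.652]
ft_force: [2.6, 0.1, -0.0]
opening: 8.7
```

Emit:
{"name": "drive_tool", "arguments": {
  "series": [
    {"xyz": [0,0,-0.0],"turn": 0},
    {"xyz": [0,0,-0.004],"turn": 0},
    {"xyz": [0,0,-0.05],"turn": 0},
    {"xyz": [0,0,-0.1],"turn": 0}
  ],
  "hand": 190
}}

```text
time: 3.6
position: [666.9, 227.0, 278.7]
ee_rot: [-3.139, 0.0, 1.653]
ft_force: [0.8, 0.7, 0.6]
opening: 22.2
```

Emit:
{"name": "drive_tool", "arguments": {
  "series": [
    {"xyz": [0.05,0,0],"turn": 0},
    {"xyz": [0.1,0,0],"turn": 0},
    {"xyz": [0.15,0,0],"turn": 0},
    {"xyz": [0.2,0.0,0],"turn": 0},
    {"xyz": [0.2,0.0,0],"turn": 0}
  ]
}}

```text
time: 4.22
position: [641.8, 425.8, 269.0]
ee_rot: [-3.139, -0.001, 1.658]
ft_force: [0.6, -0.1, -0.3]
opening: 22.1
```

```bash
python3 - <<'E'
from h import *
a,_=grab("top","t1");b,_=grab("side","s1")
im=np.hstack([cv2.resize(a[130:290,60:250],(475,400)),cv2.resize(b[160:290,80:250],(325,249)).copy().__class__((400,325,3),np.uint8)*0]) if 0 else np.vstack([cv2.resize(a[135:285,65:245],(400,333)),cv2.resize(b[160:285,85:250],(400,303))[:267]])
cv2.imwrite("pics/c2.png",im)
E
```

```text
(no output)
```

View pics/c2.png

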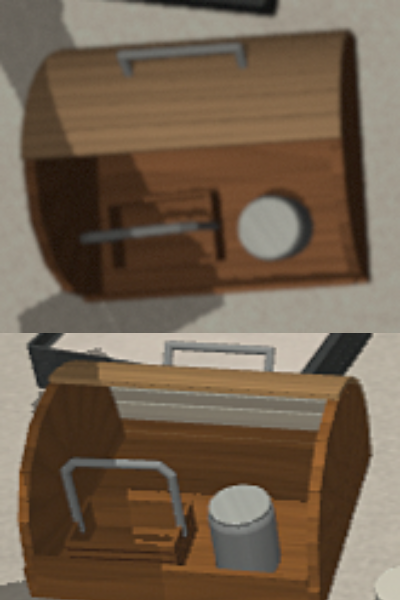

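The cover is open. The basket is on the left side, with its handle bar at top (101,242) to (165,237), and the tin is on the right at (187,237). Next I'll measure the handle.

```bash
cat > m2.py <<'E'
from h import *
c=np.array([557,215.]);a=.076;A=np.array([[np.cos(a),np.sin(a)],[-np.sin(a),np.cos(a)]])
for n,f in(("top","t1"),("side","s1")):
    d=np.load(f"pics/{f}.npz")["d"];P=cloud(n,d).reshape(-1,3);P=P[np.isfinite(P).all(1)]
    b=(P[:,:2]-c)@A.T
    k=(b[:,0]>-135)&(b[:,0]<-20)&(abs(b[:,1])<140)
    h=k&(P[:,2]>118)&(P[:,2]<150)
    Q=P[h];m=np.median(Q,0);rc=cv2.minAreaRect(Q[:,:2].astype(np.float32))
    vx,vy,x0,y0=cv2.fitLine(Q[:,:2].astype(np.float32),cv2.DIST_HUBER,0,.01,.01).ravel()
    if vy<0: vx,vy=-vx,-vy
    w=(Q[:,:2]-[x0,y0])@[vx,vy];lo,hi=np.percentile(w,[1,99]);mid=np.array([x0,y0])+(lo+hi)/2*np.array([vx,vy])
    print(n,h.sum(),"bar mid",mid,"len",hi-lo,"yaw",-np.arctan2(vx,vy),"z med/top",m[2],np.percentile(Q[:,2],95))
    t=k&(b[:,1]<0)&(P[:,2]>85)&(P[:,2]<105);print(" tin",(P[t].min(0)+P[t].max(0))/2,np.ptp(P[t],axis=0))
    s=k&(P[:,2]>48)&(P[:,2]<60)&(b[:,1]>-40);print(" rim bin-frame",np.percentile(b[s],[2,98],axis=0))
E
python3 m2.py; python3 - <<'E'
from h import *; print(bot.sense()["position"])
E
```

```text
top 226 bar mid [482.8936539  275.80935957] len 120.64145363257164 yaw 0.12203868 z med/top 137.1561026201206 140.94788103462716
 tin [489.16659779 144.95173604  92.28977591] [65.74742793 66.99595195 14.56697303]
 rim bin-frame [[-110.05466215    5.56203016]
 [ -28.27932166  126.81251776]]
side 192 bar mid [479.93297145 273.76021471] len 121.64725578026729 yaw 0.12655921 z med/top 136.5305886837928 141.7585635441992
 tin [484.12234646 143.20751746  92.81484087] [68.75274291 69.25060642 15.43356872]
 rim bin-frame [[-115.56925756    3.65901422]
 [ -29.14452391  125.32862477]]
[645.4835272  423.17965022 273.79627005]
```

```bash
python3 go.py 478 302.8 235 1.695
```

```text
t 4.33 p [645.5 423.2 273.8] e [ 3.134e+00 -3.000e-03  1.654e+00] F [ 0.4  0.1 -0.8] open 22.1
shift m [-0.106  -0.1769  0.0388] turn -0.041
```

Emit:
{"name": "drive_tool", "arguments": {
  "series": [
    {"xyz": [-0.027,-0.045,0],"turn": -0.01},
    {"xyz": [-0.054,-0.09,0.01],"turn": -0.02},
    {"xyz": [-0.08,-0.135,0.025],"turn": -0.03},
    {"xyz": [-0.106,-0.177,0.0388],"turn": -0.041},
    {"xyz": [-0.106,-0.177,0.0388],"turn": -0.041}
  ],
  "hand": 135
}}

```text
time: 4.95
position: [476.1, 299.6, 234.4]
ee_rot: [3.133, -0.003, 1.691]
ft_force: [0.7, 0.0, 0.9]
opening: 39.5
```

```bash
python3 go.py 478 302.8 140 1.695
```

```text
t 4.95 p [476.1 299.6 234.4] e [ 3.133e+00 -3.000e-03  1.691e+00] F [0.7 0.  0.9] open 39.5
shift m [0.003  0.0023 0.0944] turn -0.004
```

Emit:
{"name": "drive_tool", "arguments": {
  "series": [
    {"xyz": [0.003,0.0023,0.02],"turn": 0},
    {"xyz": [0.003,0.0023,0.045],"turn": 0},
    {"xyz": [0.003,0.0023,0.07],"turn": 0},
    {"xyz": [0.003,0.0023,0.094],"turn": 0},
    {"xyz": [0.003,0.0023,0.094],"turn": 0}
  ]
}}

```text
time: 5.58
position: [481.3, 305.0, 139.8]
ee_rot: [3.134, -0.003, 1.692]
ft_force: [-0.7, -0.5, -0.4]
opening: 40.2
```

Emit:
{"name": "drive_tool", "arguments": {
  "series": [
    {"xyz": [0,0,0],"turn": 0},
    {"xyz": [0,0,0],"turn": 0},
    {"xyz": [0,0,0],"turn": 0},
    {"xyz": [0,0,0],"turn": 0},
    {"xyz": [0,0,0],"turn": 0}
  ],
  "hand": 255,
  "grip_force": 70
}}

```text
time: 6.2
position: [482.0, 306.7, 141.6]
ee_rot: [3.131, -0.004, 1.694]
ft_force: [-2.3, -1.2, 6.4]
opening: 7.5
```

Emit:
{"name": "drive_tool", "arguments": {
  "series": [
    {"xyz": [0,0,-0.02],"turn": 0},
    {"xyz": [0,0,-0.045],"turn": 0},
    {"xyz": [0,0,-0.085],"turn": 0},
    {"xyz": [0,0,-0.125],"turn": 0},
    {"xyz": [0,0,-0.15],"turn": 0}
  ]
}}

```text
time: 6.82
position: [480.6, 306.1, 292.2]
ee_rot: [3.131, -0.005, 1.694]
ft_force: [0.1, -0.1, -2.0]
opening: 7.3
```

Emit:
{"name": "drive_tool", "arguments": {
  "series": [
    {"xyz": [0,0,-0.02],"turn": 0},
    {"xyz": [0,0,-0.04],"turn": 0},
    {"xyz": [0,0,-0.04],"turn": 0}
  ]
}}

```text
time: 7.2
position: [480.6, 306.1, 331.4]
ee_rot: [3.13, -0.005, 1.694]
ft_force: [-0.1, -0.3, -2.4]
opening: 7.2
```

```bash
python3 - <<'E'
from h import *
a,_=grab("top","t2");b,_=grab("side","s2")
cv2.imwrite("pics/c3.png",np.vstack([cv2.resize(a[155:275,55:235],(450,300)),cv2.resize(b[100:260,60:300],(450,300))]))
E
python3 go.py 430 -78 332 1.421
```

```text
t 7.3 p [479.7 305.6 329.1] e [ 3.134 -0.004  1.694] F [-0.   0.2 -2.8] open 7.3
shift m [-0.3746 -0.0964 -0.0029] turn 0.273
```

View pics/c3.png

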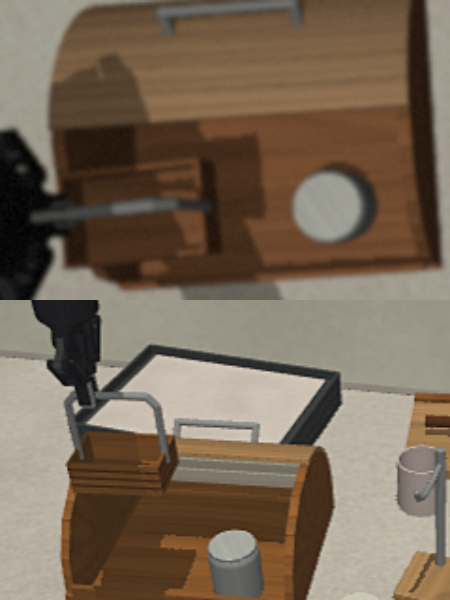

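Emit:
{"name": "drive_tool", "arguments": {
  "series": [
    {"xyz": [-0.04,-0.009,0],"turn": 0.03},
    {"xyz": [-0.085,-0.02,0],"turn": 0.08},
    {"xyz": [-0.13,-0.031,0],"turn": 0.13},
    {"xyz": [-0.18,-0.043,0],"turn": 0.17},
    {"xyz": [-0.23,-0.055,0],"turn": 0.2}
  ]
}}

```text
time: 7.92
position: [452.3, 69.1, 327.0]
ee_rot: [3.137, -0.005, 1.493]
ft_force: [0.1, -0.7, -2.4]
opening: 7.4
```

```bash
python3 go.py 438.5 -74.7 329 1.421
```

```text
t 7.92 p [452.3  69.1 327. ] e [ 3.137 -0.005  1.493] F [ 0.1 -0.7 -2.4] open 7.4
shift m [-0.1445 -0.0026 -0.002 ] turn 0.072
```

Emit:
{"name": "drive_tool", "arguments": {
  "series": [
    {"xyz": [-0.04,0,0],"turn": 0.02},
    {"xyz": [-0.08,0,0],"turn": 0.04},
    {"xyz": [-0.12,-0.002,0],"turn": 0.06},
    {"xyz": [-0.1445,-0.0026,0],"turn": 0.072},
    {"xyz": [-0.1445,-0.0026,0],"turn": 0.072}
  ]
}}

```text
time: 8.55
position: [438.9, -74.4, 326.4]
ee_rot: [3.137, -0.006, 1.419]
ft_force: [0.0, 0.9, -2.6]
opening: 7.0
```

Emit:
{"name": "drive_tool", "arguments": {
  "series": [
    {"xyz": [0,0,0.02],"turn": 0},
    {"xyz": [0,0,0.045],"turn": 0},
    {"xyz": [0,0,0.07],"turn": 0},
    {"xyz": [0,0,0.08],"turn": 0},
    {"xyz": [0,0,0.08],"turn": 0}
  ]
}}

```text
time: 9.18
position: [439.6, -72.2, 246.9]
ee_rot: [3.137, -0.006, 1.423]
ft_force: [0.4, -0.5, -2.7]
opening: 7.2
```

```bash
cat > m3.py <<'E'
import sys
from h import *
from scipy.optimize import least_squares
tag=sys.argv[1]; s=bot.sense(); tcp=s["position"]; yaw=s["ee_rot"][2]-np.pi/2
print("t",s["time"],tcp.round(1),s["ee_rot"].round(3))
a,da=grab("top","t"+tag);b,db=grab("side","s"+tag)
post=np.array([592,-130.]);
for n,d in(("top",da),("side",db)):
    P=cloud(n,d).reshape(-1,3);P=P[np.isfinite(P).all(1)]
    # stand-A hook/post
    y=np.array([-np.sin(yaw),np.cos(yaw)]);x=np.array([np.cos(yaw),np.sin(yaw)])
    r=P[:,:2]-tcp[:2];u=r@x;w=r@y
    k=(abs(u)<14)&(w>-100)&(w<-14)&(P[:,2]>tcp[2]-30)&(P[:,2]<tcp[2]+12)
    Q=P[k];print(n,"bar pts",k.sum(),"u med",np.median(u[k]),"w min/max",np.percentile(w[k],[1,99]),"z med,95",np.median(Q[:,2]),np.percentile(Q[:,2],95),"slope u/w",np.polyfit(w[k],u[k],1)[0],"z/w",np.polyfit(w[k],Q[:,2],1)[0])
    m=(P[:,2]>24)&(np.hypot(P[:,0]-592,P[:,1]+130)<16); 
    print("  post",m.sum(),np.median(P[m],0),"ztop",P[m][:,2].max() if m.any() else 0)
    g=(P[:,2]>184)&(P[:,2]<222)&(P[:,0]>495)&(P[:,0]<580)&(P[:,1]>-150)&(P[:,1]<-95)
    if g.sum()>5: q=np.polyfit(P[g][:,0],P[g][:,1],1);print("  hook",g.sum(),"y at 537:",np.polyval(q,537),"y at 592",np.polyval(q,592),"slope",q[0],"xmin",P[g][:,0].min(),"z seat",np.median(P[g&(abs(P[:,0]-540)<12)][:,2]))
cv2.imwrite("pics/m%s.png"%tag,np.hstack([cv2.resize(a[170:290,230:350],(390,390)),cv2.resize(b[130:290,220:380],(390,390))]))
E
python3 m3.py 3
```

```text
t 9.175 [439.6 -72.2 246.9] [ 3.137 -0.006  1.423]
top bar pts 20 u med -0.23427329249168843 w min/max [-90.85791597 -81.72868086] z med,95 233.14450099862097 239.29256348167067 slope u/w -0.01993671290826616 z/w 1.2081788241764881
  post 66 [ 589.17023834 -127.59419774  209.64837199] ztop 222.12804692646807
  hook 140 y at 537: -120.65104888043521 y at 592 -128.82538175051047 slope -0.14862423400136865 xmin 495.12805911311085 z seat 189.73238656552985
side bar pts 173 u med -3.177600213145426 w min/max [-92.827455   -14.22978621] z med,95 243.70814145687694 248.64294316450406 slope u/w 0.008028430570710426 z/w 0.19779638330532728
  post 189 [ 586.9163248  -132.37778546  163.52166311] ztop 222.86354016407896
  hook 80 y at 537: -123.05348550188685 y at 592 -131.2618549109068 slope -0.14924308016399898 xmin 495.0643356107112 z seat 190.95819591855366
```

View pics/m3.png

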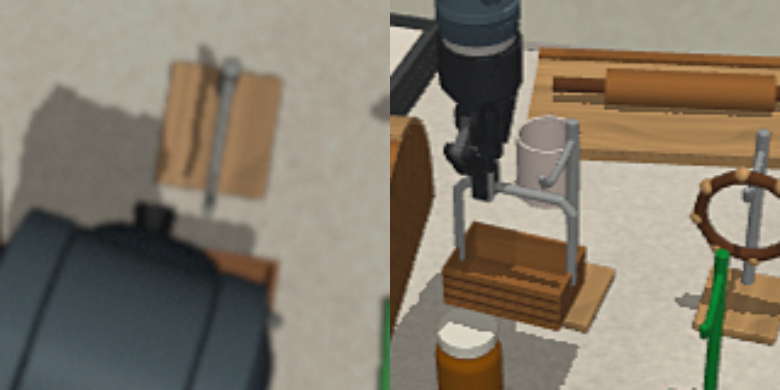

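The basket hangs from the gripper in front of hook A, whose tip is at crop (205,205) in top and (545,185) in side. I'll check the bar's tilt before inserting.

```bash
python3 - <<'E'
from h import *
tcp=np.array([439.6,-72.2,246.9]);yaw=1.423-np.pi/2
P=cloud("side",np.load("pics/s3.npz")["d"]).reshape(-1,3);P=P[np.isfinite(P).all(1)]
y=np.array([-np.sin(yaw),np.cos(yaw)]);x=np.array([np.cos(yaw),np.sin(yaw)]);r=P[:,:2]-tcp[:2];u=r@x;w=r@y
for lo,hi in((-28,-16),(-40,-28),(-52,-40),(-64,-52),(-76,-64)):
    k=(abs(u)<14)&(w>lo)&(w<hi)&(P[:,2]>tcp[2]-30)&(P[:,2]<tcp[2]+12);print(lo,k.sum(),np.median(u[k]),P[k,2].mean(),P[k,2].max())
k=(u>-60)&(u<50)&(w>-110)&(w<60)&(P[:,2]>90)&(P[:,2]<180)
Q=P[k];W=w[k]
for lo in range(-100,50,25):
    j=(W>lo)&(W<lo+25)&(u[k]<-30);
    if j.sum(): print("tub",lo,Q[j,2].max(),Q[j,2].min(),u[k][j].min())
E
python3 go.py 444 -74.7 247 1.421
```

```text
-28 21 -3.872664186150487 245.2324724368468 251.3540128394216
-40 22 -3.2907857254258497 244.77143410139897 248.70052147970645
-52 21 -3.489354056781655 244.87343174853456 248.9528021135744
-64 22 -3.419655259372167 244.3355374775004 249.01217030549006
-76 23 -3.030178880701156 244.48799223678364 249.20180358992525
tub -100 165.75481167406159 116.98507241680807 -48.076634763607906
tub -75 166.32468097051947 117.46884094609092 -48.18619294983285
tub -50 166.31645218275327 118.71426462894559 -47.16739316389074
tub -25 166.6761454871128 90.00733907941516 -59.87700186651646
tub 0 167.221898356187 90.00270551954506 -59.99329186058137
tub 25 165.66442245218036 90.20192356263327 -59.95775023973003
t 9.28 p [440.6 -72.8 248.3] e [ 3.134 -0.005  1.422] F [-0.   0.9 -2. ] open 7.0
shift m [-0.0014  0.0036  0.0013] turn 0.001
```

Emit:
{"name": "drive_tool", "arguments": {
  "series": [
    {"xyz": [-0.0045,0.015,0],"turn": 0},
    {"xyz": [-0.0045,0.04,0],"turn": 0},
    {"xyz": [-0.0045,0.065,0],"turn": 0},
    {"xyz": [-0.0045,0.09,0],"turn": 0},
    {"xyz": [-0.0045,0.103,0],"turn": 0}
  ]
}}

```text
time: 9.9
position: [543.7, -93.5, 248.5]
ee_rot: [3.133, -0.005, 1.422]
ft_force: [-0.5, 0.2, -1.8]
opening: 7.2
```

Emit:
{"name": "drive_tool", "arguments": {
  "series": [
    {"xyz": [0,0,0.01],"turn": 0},
    {"xyz": [0,0,0.02],"turn": 0},
    {"xyz": [0,0,0.03],"turn": 0},
    {"xyz": [0,0,0.036],"turn": 0},
    {"xyz": [0,0,0.036],"turn": 0}
  ]
}}

```text
time: 10.52
position: [540.9, -92.3, 211.6]
ee_rot: [3.137, -0.006, 1.422]
ft_force: [-0.0, 0.3, -2.1]
opening: 7.3
```

```bash
python3 m3.py 4; python3 go.py 542 -92.6 201 1.421
```

```text
t 10.525 [540.9 -92.3 211.6] [ 3.137 -0.006  1.422]
top bar pts 10 u med -0.9542622723714381 w min/max [-91.79457819 -85.84222753] z med,95 195.22389070891063 198.18488365072943 slope u/w -0.458431930152192 z/w 0.528518938164309
  post 0 [nan nan nan] ztop 0
side bar pts 176 u med -3.380130530016335 w min/max [-93.37895147 -14.1943399 ] z med,95 205.92466499345733 212.77430729036791 slope u/w 0.004798164412439296 z/w 0.11290163515674576
  post 151 [ 586.85189408 -132.33161548  178.75616314] ztop 222.73684260608417
  hook 187 y at 537: -119.38373540527671 y at 592 -128.10878709078315 slope -0.15863730337284468 xmin 495.6937314118227 z seat 208.39032608139354
t 10.62 p [541.6 -92.5 212.4] e [ 3.135 -0.005  1.422] F [ 0.4  0.7 -2. ] open 7.3
shift m [0.     0.0004 0.0114] turn 0.001
  return _methods._mean(a, axis=axis, dtype=dtype,
  ret = um.true_divide(
```

View pics/m4.png

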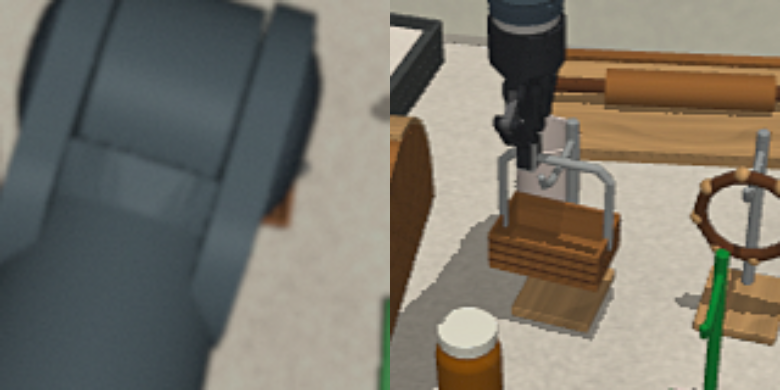

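The hook tip (side crop 545,182) is through the window and in front of the bar. Now I'll lower the basket onto the seat, watching the force.

Emit:
{"name": "drive_tool", "arguments": {
  "series": [
    {"xyz": [0,0,0.004],"turn": 0},
    {"xyz": [0,0,0.007],"turn": 0},
    {"xyz": [0,0,0.009],"turn": 0},
    {"xyz": [0,0,0.009],"turn": 0}
  ]
}}

```text
time: 11.12
position: [541.7, -92.5, 203.1]
ee_rot: [3.135, -0.005, 1.422]
ft_force: [-0.1, -0.1, -2.5]
opening: 7.2
```

Emit:
{"name": "drive_tool", "arguments": {
  "series": [
    {"xyz": [0,0,0.001],"turn": 0},
    {"xyz": [0,0,0.002],"turn": 0},
    {"xyz": [0,0,0.002],"turn": 0}
  ]
}}

```text
time: 11.5
position: [541.9, -92.5, 201.9]
ee_rot: [3.134, -0.005, 1.422]
ft_force: [-2.8, 1.9, 5.0]
opening: 7.4
```

Emit:
{"name": "drive_tool", "arguments": {
  "series": [
    {"xyz": [0,0,0],"turn": 0},
    {"xyz": [0,0,0],"turn": 0},
    {"xyz": [0,0,0],"turn": 0},
    {"xyz": [0,0,0],"turn": 0}
  ],
  "hand": 175
}}

```text
time: 12.0
position: [541.7, -92.5, 201.0]
ee_rot: [3.135, -0.005, 1.422]
ft_force: [-0.2, -0.4, -0.4]
opening: 26.8
```

Emit:
{"name": "drive_tool", "arguments": {
  "series": [
    {"xyz": [0,0,-0.008],"turn": 0},
    {"xyz": [0,0,-0.02],"turn": 0},
    {"xyz": [0,0,-0.04],"turn": 0},
    {"xyz": [0,0,-0.07],"turn": 0},
    {"xyz": [0,0,-0.1],"turn": 0}
  ]
}}

```text
time: 12.62
position: [541.0, -92.9, 303.1]
ee_rot: [3.134, -0.005, 1.422]
ft_force: [-0.2, -0.1, -0.0]
opening: 27.0
```

Emit:
{"name": "drive_tool", "arguments": {
  "series": [
    {"xyz": [0.05,0.005,0],"turn": -0.04},
    {"xyz": [0.1,0.01,0],"turn": -0.08},
    {"xyz": [0.15,0.015,0],"turn": -0.12},
    {"xyz": [0.2,0.02,0],"turn": -0.17},
    {"xyz": [0.25,0.025,0],"turn": -0.21}
  ]
}}

```text
time: 13.25
position: [603.3, 152.2, 304.0]
ee_rot: [3.132, -0.004, 1.633]
ft_force: [0.9, -1.0, 0.1]
opening: 26.7
```

```bash
python3 - <<'E'
from h import *
a,_=grab("top","t5");b,_=grab("side","s5")
cv2.imwrite("pics/m5.png",np.hstack([cv2.resize(a[130:290,170:350],(440,390)),cv2.resize(b[150:310,220:380],(360,390))]))
E
python3 go.py 667 225.5 260 1.647
```

```text
t 13.35 p [603.4 155.2 303.1] e [ 3.133 -0.006  1.638] F [ 0.1 -0.8 -0.3] open 26.7
shift m [0.0659 0.0682 0.0431] turn -0.009
```

View pics/m5.png

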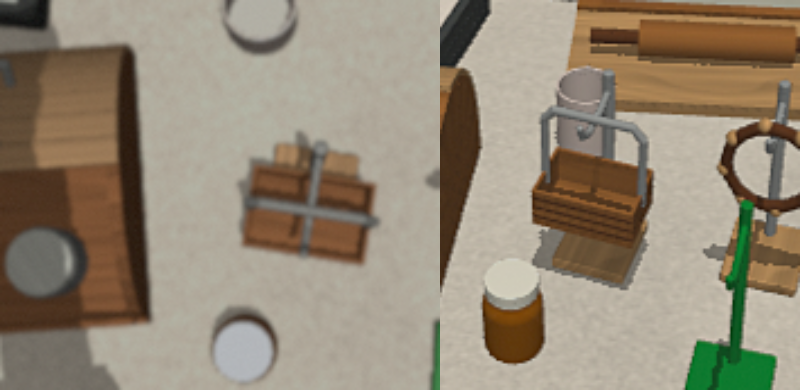

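The basket hangs on hook A at top crop (312,210), centred on the hook and looking level. The mug, jar and wreath have not moved. Now I'll go back to the cover handle.

Emit:
{"name": "drive_tool", "arguments": {
  "series": [
    {"xyz": [0.03,0.03,0.01],"turn": 0},
    {"xyz": [0.055,0.055,0.025],"turn": 0},
    {"xyz": [0.067,0.069,0.05],"turn": -0.009},
    {"xyz": [0.067,0.069,0.08],"turn": -0.009},
    {"xyz": [0.067,0.069,0.08],"turn": -0.009}
  ],
  "grip_force": 25
}}

```text
time: 13.98
position: [666.6, 221.1, 221.0]
ee_rot: [3.14, -0.003, 1.64]
ft_force: [0.3, -0.6, -0.4]
opening: 26.8
```

```bash
python3 go.py 668.8 227 179 1.65
```

```text
t 13.97 p [666.6 221.1 221. ] e [ 3.14e+00 -3.00e-03  1.64e+00] F [ 0.3 -0.6 -0.4] open 26.8
shift m [0.0057 0.0027 0.042 ] turn -0.01
```

Emit:
{"name": "drive_tool", "arguments": {
  "series": [
    {"xyz": [0.0057,0.0027,0.0],"turn": -0.01},
    {"xyz": [0.0057,0.0027,0.016],"turn": -0.01},
    {"xyz": [0.0057,0.0027,0.032],"turn": -0.01},
    {"xyz": [0.0057,0.0027,0.042],"turn": -0.01},
    {"xyz": [0.0057,0.0027,0.042],"turn": -0.01}
  ]
}}

```text
time: 14.6
position: [670.9, 228.1, 182.0]
ee_rot: [3.134, -0.004, 1.651]
ft_force: [-0.2, -0.9, -0.7]
opening: 27.2
```

Emit:
{"name": "drive_tool", "arguments": {
  "series": [
    {"xyz": [0,0,0],"turn": 0},
    {"xyz": [0,0,0],"turn": 0},
    {"xyz": [0,0,0],"turn": 0},
    {"xyz": [0,0,0],"turn": 0}
  ],
  "hand": 255
}}

```text
time: 15.1
position: [669.6, 228.0, 182.7]
ee_rot: [3.136, -0.004, 1.651]
ft_force: [-4.4, -0.3, 2.9]
opening: 8.4
```

Emit:
{"name": "drive_tool", "arguments": {
  "series": [
    {"xyz": [0,-0.019,-0.0142],"turn": 0},
    {"xyz": [0,-0.0399,-0.0256],"turn": 0},
    {"xyz": [0,-0.0621,-0.0339],"turn": 0},
    {"xyz": [0,-0.0853,-0.0391],"turn": 0},
    {"xyz": [0,-0.109,-0.041],"turn": 0}
  ]
}}

```text
time: 15.72
position: [565.4, 220.0, 225.9]
ee_rot: [3.123, -0.006, 1.651]
ft_force: [2.5, 1.2, 6.2]
opening: 8.7
```

Emit:
{"name": "drive_tool", "arguments": {
  "series": [
    {"xyz": [0,-0.0238,0.0015],"turn": 0},
    {"xyz": [0,-0.0471,0.0062],"turn": 0},
    {"xyz": [0,-0.0695,0.0141],"turn": 0},
    {"xyz": [0,-0.0906,0.0251],"turn": 0},
    {"xyz": [0,-0.1073,0.0368],"turn": 0}
  ]
}}

```text
time: 16.35
position: [455.0, 211.4, 187.2]
ee_rot: [3.13, -0.006, 1.651]
ft_force: [-4.3, -0.1, 8.2]
opening: 8.6
```

Emit:
{"name": "drive_tool", "arguments": {
  "series": [
    {"xyz": [0,-0.008,0.0065],"turn": 0},
    {"xyz": [0,-0.0145,0.013],"turn": 0},
    {"xyz": [0,-0.0145,0.013],"turn": 0}
  ]
}}

```text
time: 16.73
position: [438.7, 210.2, 172.1]
ee_rot: [3.136, -0.006, 1.652]
ft_force: [-7.0, 0.9, 6.1]
opening: 8.8
```

Emit:
{"name": "drive_tool", "arguments": {
  "series": [
    {"xyz": [0,-0.0015,0.0015],"turn": 0},
    {"xyz": [0,-0.003,0.003],"turn": 0},
    {"xyz": [0,-0.003,0.003],"turn": 0}
  ]
}}

```text
time: 17.1
position: [438.6, 210.2, 171.9]
ee_rot: [3.13, -0.006, 1.651]
ft_force: [-7.8, -2.8, 19.9]
opening: 8.9
```

Emit:
{"name": "drive_tool", "arguments": {
  "series": [
    {"xyz": [0,0,-0.002],"turn": 0},
    {"xyz": [0,0,-0.002],"turn": 0},
    {"xyz": [0,0,-0.004],"turn": 0},
    {"xyz": [0,0,-0.04],"turn": 0},
    {"xyz": [0,0,-0.09],"turn": 0}
  ],
  "hand": 190
}}

```text
time: 17.73
position: [436.0, 208.6, 257.5]
ee_rot: [3.138, -0.003, 1.651]
ft_force: [0.4, 0.8, 0.9]
opening: 21.7
```

Emit:
{"name": "drive_tool", "arguments": {
  "series": [
    {"xyz": [0.05,0.0,0],"turn": 0},
    {"xyz": [0.1,0.0,0],"turn": 0},
    {"xyz": [0.15,-0.01,0],"turn": 0},
    {"xyz": [0.2,-0.02,0],"turn": 0},
    {"xyz": [0.25,-0.04,0],"turn": 0}
  ]
}}

```text
time: 18.35
position: [377.2, 456.6, 258.2]
ee_rot: [3.134, -0.004, 1.65]
ft_force: [1.0, 0.6, 0.5]
opening: 21.6
```

```bash
sed 's#pics/t0#pics/t6#;s#pics/s0#pics/s6#' m.py | sed -n '1,/^# feet/p' > m6.py
python3 - <<'E'
from h import *
a,_=grab("top","t6");b,_=grab("side","s6")
cv2.imwrite("pics/m6.png",np.hstack([cv2.resize(a[100:300,60:360],(400,267)),cv2.resize(b[150:310,80:400],(400,200)).copy()[:200] if 0 else cv2.resize(b[150:310,80:320],(400,267))]))
P=cloud("side",np.load("pics/s6.npz")["d"]).reshape(-1,3);P=P[np.isfinite(P).all(1)]
yaw=-.15;y=np.array([-np.sin(yaw),np.cos(yaw)]);x=np.array([np.cos(yaw),np.sin(yaw)]);r=P[:,:2]-[537.6,-121.8];u=r@x;w=r@y
for lo in range(-66,66,12):
    k=(abs(u)<12)&(w>lo)&(w<lo+12)&(P[:,2]>150)&(P[:,2]<215)
    j=(abs(u+40)<14)&(w>lo)&(w<lo+12)&(P[:,2]>60)&(P[:,2]<150)
    if k.any() and j.any(): print(lo,"bar top",P[k,2].max().round(1),"rim",P[j,2].max().round(1))
for n,t in(("t0","t6"),):
    A=cloud("top",np.load("pics/t0.npz")["d"]);B=cloud("top",np.load("pics/t6.npz")["d"])
    for nm,(r0,r1,c0,c1),zz in(("mug",(115,155,258,295),70),("jar",(255,290,252,288),70),("wreath",(195,225,355,412),150)):
        f=lambda P:np.nanmean(np.where(P[r0:r1,c0:c1,2:]>zz,P[r0:r1,c0:c1],np.nan),axis=(0,1)).round(1)
        print(nm,f(A),f(B))
E
python3 m6.py
```

```text
-66 bar top 196.4 rim 118.3
-54 bar top 203.1 rim 119.2
-42 bar top 202.4 rim 122.1
-30 bar top 204.0 rim 119.0
-18 bar top 202.8 rim 118.8
-6 bar top 205.6 rim 118.4
6 bar top 204.2 rim 119.6
18 bar top 204.6 rim 120.3
30 bar top 204.7 rim 118.4
42 bar top 202.9 rim 120.4
54 bar top 192.6 rim 121.4
mug [753.1 -69.4  81.3] [754.1 -69.   81.4]
jar [403.  -57.5  88.7] [403.  -57.4  88.3]
wreath [ 554.  -315.4  191.7] [ 554.  -315.7  191.4]
table z -1.2216151876125445 0.6840424249221193
top bin [554.13168459 215.19761385] yaw 0.07862904970224215 width 321.118029165974 ang range [0.35652802 2.78977247] med -2.1225287241863526 rms 1.7127750876155778
 handle n 245 xyz [438.3043205  206.57446227 163.07722346] ang 0.8176460423044632 rad 169.1685690302107 w [-62.25572068  60.53203508]
side bin [557.5857677  213.85647859] yaw -3.0662578477339446 width 321.59294697459063 ang range [1.35336904 2.855245  ] med 0.02656303647259506 rms 1.9099847793098865
 handle n 221 xyz [435.33825909 198.14251911 163.11448172] ang 2.355532204743818 rad 173.88732428677307 w [-61.35238093 238.78727504]
```

View pics/m6.png

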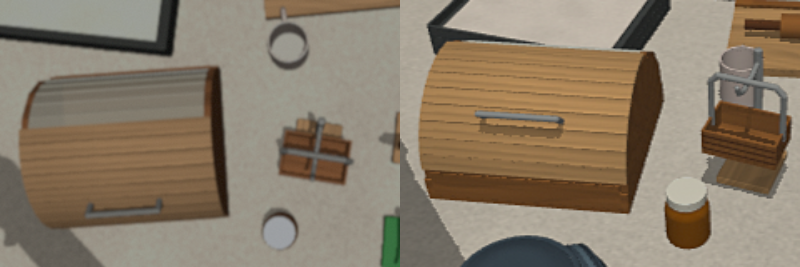

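The cover looks shut: the side fit gives the handle at 0.786 rad, against 0.785 for fully shut. I'll confirm with a gentle push down on the bar using closed fingertips.

```bash
python3 go.py 440 207 200 1.65
```

```text
t 18.45 p [374.8 459.  257.8] e [ 3.136 -0.005  1.657] F [ 0.7 -1.3 -0.1] open 21.9
shift m [-0.2567  0.0433  0.0578] turn 0.007
```

Emit:
{"name": "drive_tool", "arguments": {
  "series": [
    {"xyz": [-0.055,0.01,0],"turn": 0},
    {"xyz": [-0.11,0.02,0],"turn": 0},
    {"xyz": [-0.165,0.03,0],"turn": 0},
    {"xyz": [-0.22,0.04,0],"turn": 0},
    {"xyz": [-0.2567,0.0433,0.01],"turn": 0.007}
  ],
  "hand": 255
}}

```text
time: 19.08
position: [442.0, 200.0, 248.5]
ee_rot: [3.133, -0.004, 1.641]
ft_force: [-0.2, 0.7, 0.1]
opening: -0.1
```

Emit:
{"name": "drive_tool", "arguments": {
  "series": [
    {"xyz": [0,0,0.02],"turn": 0},
    {"xyz": [0,0,0.04],"turn": 0},
    {"xyz": [0,0,0.056],"turn": 0},
    {"xyz": [0,0,0.06],"turn": 0},
    {"xyz": [0,0,0.06],"turn": 0}
  ]
}}

```text
time: 19.7
position: [441.4, 202.6, 188.0]
ee_rot: [3.135, -0.004, 1.643]
ft_force: [0.5, 0.0, 0.5]
opening: -0.1
```

Emit:
{"name": "drive_tool", "arguments": {
  "series": [
    {"xyz": [0,0,0.002],"turn": 0},
    {"xyz": [0,0,0.004],"turn": 0},
    {"xyz": [0,0,0.004],"turn": 0}
  ]
}}

```text
time: 20.08
position: [441.8, 203.1, 184.3]
ee_rot: [3.133, -0.004, 1.644]
ft_force: [0.8, 0.1, 0.1]
opening: 0.2
```

Emit:
{"name": "drive_tool", "arguments": {
  "series": [
    {"xyz": [0,0,0.001],"turn": 0},
    {"xyz": [0,0,0.002],"turn": 0},
    {"xyz": [0,0,0.002],"turn": 0}
  ]
}}

```text
time: 20.45
position: [441.9, 203.1, 184.0]
ee_rot: [3.132, -0.004, 1.644]
ft_force: [-3.9, -1.9, 13.5]
opening: 0.4
```

The push gave contact with the tip at z = 165, which is exactly the bar's top when shut. It held 13.5 N without moving, more than the 1–4 N needed to move it, so the cover is at its stop. Now I'll retreat.

Emit:
{"name": "drive_tool", "arguments": {
  "series": [
    {"xyz": [0,0,-0.01],"turn": 0},
    {"xyz": [0,0,-0.04],"turn": 0},
    {"xyz": [0,0,-0.08],"turn": 0},
    {"xyz": [0.05,0,-0.1],"turn": 0},
    {"xyz": [0.1,0,-0.1],"turn": 0}
  ]
}}

```text
time: 21.08
position: [434.8, 303.6, 285.0]
ee_rot: [3.13, -0.006, 1.642]
ft_force: [-0.0, 0.6, -0.1]
opening: 0.1
```

```bash
python3 - <<'E'
from h import *
grab("side","s7")
K,R,t=cal("side");P=cloud("side",np.load("pics/s7.npz")["d"]).reshape(-1,3)
h=(np.abs(P[:,0]-437)<12)&(np.abs(P[:,1]-206)<55)&(P[:,2]>150)&(P[:,2]<180)
print("cover bar",np.median(P[h],0),P[h,2].max()); s=bot.sense(); print(s["position"],s["ft_force"])
print(bot.finish_job())
E
```

```text
cover bar [434.88461643 205.82584024 163.43282035] 168.19144455777538
[433.39671819 309.06128378 283.55627346] [-0.78528689  5.33216002  0.91505964]
the job is handed in; nothing more can be done
None
```

I rolled the cover back, hung the basket by its handle on the empty hook (the wooden-foot stand without the wreath), rolled the cover fully shut and handed the job in at about 21 s.

**Last checks:**
- **Basket:** it hangs centred on the hook. The bar top at z ≈ 203–205 and the rim at z ≈ 118–122 are level within measurement noise.
- **Cover:** the side camera puts the handle at 0.786 rad, against 0.785 for fully shut. A 13.5 N push down on the bar, at the exact shut height, did not move it. The top-camera fit read 0.818, but its bin fit was about 3 mm off, so I trusted the push test.
- **Mug, jar and wreath:** they moved no more than 1 mm between pictures, which is noise.
- **Tin:** nothing touched it. I saw it in place before closing, but did not re-measure it after the cover was shut.
- **Final force reading:** the last one was 5 N sideways with the arm in free space, while it was still settling from its retreat. I take this as motion, not contact.

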